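# Scoop the walnuts from the tin into the small bowl

## Task

Take the scoop that stands in the long tin by its handle, scoop up both walnuts together and tip them into the small deep bowl, leaving the bowl upright where it is. Do not touch the walnuts with the fingers. Then put the scoop down upright, back in the tin or on the worktop.

Things in the scene. Friction and masses are not known exactly. Their poses are not given: they have to be found in the camera images.
- scoop_grip (a point): Centre of the handle of a steel scoop, 0.18 kg, standing in a fixed long tin. Handle: level bar 90 long, 18 wide, 24 mm high, flat sides, over the middle of the pan. x along it toward the pan's lip, z up. Pan: 100 mm square, floor 2.5 mm, back wall 44 mm, sides falling to 12 mm at the lip. Underside 100 mm below this point, lip 58 mm ahead (+x), back edge 42 mm behind.
- walnut_1: A walnut in its shell, 38 mm across, 34 mm high, 14 g, lying loose in the tin between lip and far end wall, within 25 mm of the tin's middle line; rolls when pushed. Origin: centre. The tin is 250 x 124 mm inside, walls 45 mm high, floor 3 mm above the worktop; at the start the scoop stands square on its middle line, lip 138 mm short of the far end wall, 12 mm free at each side and behind.
- walnut_2: The other walnut, of the same size, likewise in the tin; both are smooth and slide out of the pan when it is tipped about 25 degrees. Origin at its centre. (Mind the wall cabinets: they hang 0.45 m above the back half of the worktop, from its middle to the right, x > 0.57, y < 0.08; keep the arm's wrist in front of or to the left of them.)
- small_bowl: Small deep round stoneware bowl, 170 mm across the rim, 97 mm high, floor 10 mm thick, 0.5 kg, loose on the worktop right of the tin or behind it (a mug stands in the other place). A much wider shallow bowl further back on the right is not meant. Origin: centre of its underside, z up.
Not all that is in view belongs to the job. Leave any green or pink look-alike of the walnut_2 alone.

How it is judged:
By the outcome, as a careful person would: the job done as asked, in the order asked, and still so for the second after the job is handed in, with the robot touching nothing.
It also fails if it takes over 64 s, if anything falls off the work surface, if the arm or the gripper's body presses on something with over 40 N, if the wrist force passes 120 N, or if a joint passes its speed limit or range.

## Robot

A 6-joint arm with a two-finger parallel gripper is mounted at the origin on a cart in front of the work surface, level with it; the furniture and walls round the work are solid. World frame = base frame: x ahead of the robot, y to its left, z up, the work surface at z = 0. Lengths are in m, angles in rad, forces in N, time in s.
With the tool pointing down it reaches from about 0.3 to 0.775 m from the base axis. Payload 14.6 kg.
Tool frame: the origin (TCP) lies at the very end of the fingers, on their centre line; the grasp point (between the pads) lies 19 mm behind it; z points along the fingers, y is the line along which they close (so a half turn about z gives the same grasp; the last joint's range is limited). The gripper opens to 94 mm and grips with 3 to 60 N. Pads are 16 mm wide; open, the fingers measure 119 mm over their backs; the gripper's body (75 mm by 177 mm) begins 78 mm behind the grasp point.
Start: joints at [1.162, 0.3, 1.521, -0, 1.321, -0.067], TCP at [0.184, 0.518, 0.168] pointing down, gripper open.
Joint ranges: [-3.03, 3.03], [-0.79, 2.21], [0.23, 2.52], [-1.04, 4.18], [0, 3.07], [-2.55, 2.55]. Speed limits (rad/s): [2.22, 2.22, 2.57, 3.14, 3.14, 3.14].

## Interface

Orientations are given as [roll, pitch, yaw] about the fixed x, y, z axes, in that order (R = Rz(yaw) Ry(pitch) Rx(roll)).
In Python, from station import ctrl gives the robot as it stands. The module is installed in compiled form; this text tells all that it offers.
- The arm moves only by the tool play_rows, never from a script. Its argument "commands" is a list of rows, each a list of 7 numbers: the shift along the tool's x, y, z in m, then the turn, a rotation vector about the tool's x, y, z in degrees, then the closure, from -1 (fully open) to 1 (shut). A call has 1 to 20 rows; each row shifts and turns the commanded pose from where the row before left it, along the tool's axes as they then stand; what a row does not reach is not made up. A row lasts 1/12 s, in which the tool goes at most 41.7 mm and 7.16 degrees, less where a joint would pass 70% of its speed; a pose out of reach is approached as far as the arm can. A call is refused whole if a number of a shift passes 0.0417 or a number of a turn 7.16, either way. A call with a gripper value outside its range is refused whole. The fingers move at their own pace and stop on an object; "force" is the grip in N (left out, the last holds). Time passes only in rows, so rows that do not move let the fingers close. It gives the time, the measured TCP pose, the force, the opening and the grip force at its end, in the units of the state.
- ctrl.get_obs(): the state, without advancing time (a new reading comes with each control period).
- ctrl.camera(name): name is "scene" or "top"; returns the picture (400x640x3 uint8, blue, green, red); there is no depth.
- ctrl.camera_model(name): a dict with "fx", "fy", "cx", "cy" (pixels), "rvec" (rotation vector, rad) and "tvec" (3), from world to camera coordinates, as OpenCV has them. Camera axes: x right, y down, z forward; pixel columns grow to the right and rows downward; lengths in m; the calibration is good to about 2 mm. A picture is of the moment at which its call begins. camera_model takes no time and is no camera call.
- ctrl.hand_in(): hands the job in; it is judged then, once.
The state is a dict: "time_s": time; "qpos": joint angles; "joint_vel": joint speeds; "tau": joint torques, N m; "ee_pos": TCP position; "eef_rot": TCP orientation; "force": force on the tool from outside, world axes, zero at the start; "moment": the same for the moment, N m; "grip_width": finger opening in m; "grip_force": force on a finger pad.
Only numpy, scipy, OpenCV 4.12 (cv2) and the standard library are available. Lean on these libraries where they do the work, as an engineer would, in place of code of your own. Each camera call takes 0.05 s, during which the arm holds its last target. There are 200 camera calls.

## Working session

There is one attempt and no reset: what is moved stays moved. The work goes in short steps, Python scripts to look and compute and a tool call to move; the robot and the scene stay as the last step left them, time stands still between calls to the robot, and variables do not carry over. Pictures are saved under pics/ and viewed, at most 10 in all, crops included, and the job is handed in when it is done.

Besides the shell and the picture viewer there is one more tool, called after ">>>" as name([rows], argument=value, ...), one row to a line, values as JSON. play_rows: Moves the arm, as the interface text tells. Its arguments: {"type":"object","properties":{"commands":{"type":"array","items":{"type":"array","items":{"type":"number"}}},"force":{"type":"number"}},"required":["commands"]}

```bash
mkdir -p pics
cat > h.py <<'E'
import numpy as np, cv2
from station import ctrl
from scipy.spatial.transform import Rotation as R
def cam(n,f=None):
    im=np.array(ctrl.camera(n)); 
    if f: cv2.imwrite('pics/'+f,im)
    return im
def ray(n,px):
    m=ctrl.camera_model(n); Rm=cv2.Rodrigues(np.array(m['rvec'],float))[0]; t=np.array(m['tvec'],float).ravel()
    d=np.array([(px[0]-m['cx'])/m['fx'],(px[1]-m['cy'])/m['fy'],1.])
    return -Rm.T@t, Rm.T@d
def plane(n,px,z):
    o,d=ray(n,px); return o+d*(z-o[2])/d[2]
def two(p1,p2,n1='scene',n2='top'):
    o1,d1=ray(n1,p1);o2,d2=ray(n2,p2)
    s=np.linalg.lstsq(np.c_[d1,-d2],o2-o1,rcond=None)[0]
    a=o1+d1*s[0];b=o2+d2*s[1]; return (a+b)/2,np.linalg.norm(a-b)
def proj(n,P):
    m=ctrl.camera_model(n);K=np.array([[m['fx'],0,m['cx']],[0,m['fy'],m['cy']],[0,0,1.]])
    return cv2.projectPoints(np.array(P,float).reshape(-1,1,3),np.array(m['rvec'],float),np.array(m['tvec'],float),K,None)[0].reshape(-1,2)
E
python3 - <<'E'
from h import *
np.set_printoptions(precision=3,suppress=True)
a=cam('scene','s0.png');b=cam('top','t0.png')
for n in('scene','top'): print(n,ray(n,(320,200)))
o=ctrl.get_obs();print({k:np.round(v,3) for k,v in o.items()})
E
```

```text
scene (array([-0.402, -0.417,  0.586]), array([ 0.797,  0.429, -0.425]))
top (array([0.467, 0.074, 1.114]), array([ 0.057, -0.008, -0.998]))
{'time_s': np.float64(0.1), 'qpos': array([ 1.162,  0.3  ,  1.522,  0.   ,  1.321, -0.067]), 'joint_vel': array([ 0.   , -0.003, -0.002,  0.   , -0.001,  0.   ]), 'tau': array([  0.   , -53.265, -35.328,   0.071,   0.024,  -0.   ]), 'ee_pos': array([0.184, 0.518, 0.167]), 'eef_rot': array([-3.141, -0.   ,  2.8  ]), 'force': array([ 0.1  , -0.511, -0.102]), 'moment': array([-0.036, -0.013, -0.018]), 'grip_force': np.float64(0.0), 'grip_width': np.float64(0.094)}
```

View pics/s0.png

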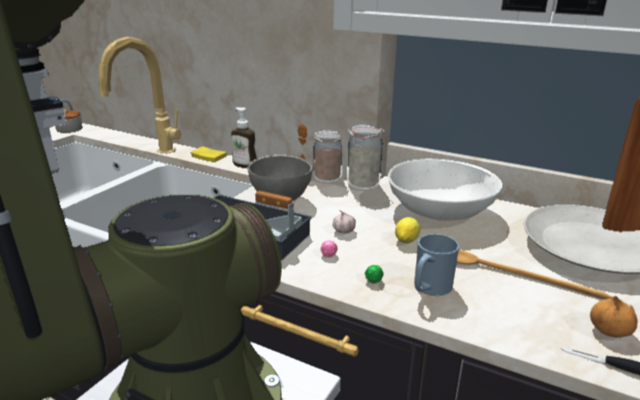

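View pics/t0.png

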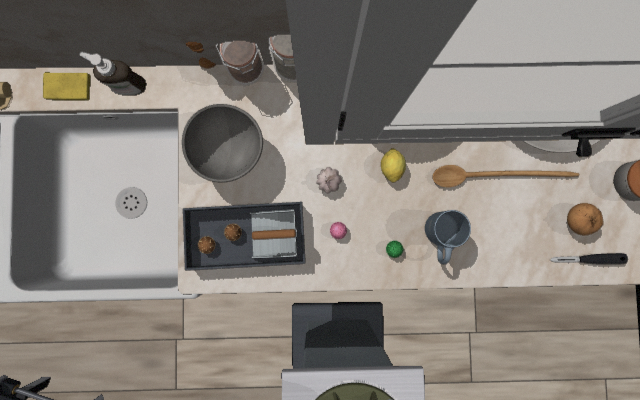

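The scene view shows the handle (273,199), dark bowl (280,177), wide pale bowl (444,188) and mug (436,264). In the top view the tin is at (244,236) with the handle at (274,235), walnuts at (206,244) and (232,232), and the dark deep bowl at (222,143).
- **Walnut candidates:** (206,244) and (232,232) are brown and in the tin. Pink (338,230), green (394,249), garlic (329,180) and onion (585,219) are not.
- **Bowl candidates:** dark deep bowl (222,143), not the wide pale bowl under the cabinet.

I choose the two brown walnuts and the dark bowl, and check them in one crop.

Run:
```python
from h import *
np.set_printoptions(precision=4,suppress=True)
a=cv2.imread('pics/s0.png');b=cv2.imread('pics/t0.png')
c1=cv2.resize(b[95:280,170:315],None,fx=3.2,fy=3.2,interpolation=cv2.INTER_CUBIC)
c2=cv2.resize(a[145:265,225:325],None,fx=3.2,fy=3.2,interpolation=cv2.INTER_CUBIC)
W=np.zeros((592,784,3),np.uint8);W[:c1.shape[0],:464]=c1[:592];W[:c2.shape[0],464:784]=c2;cv2.imwrite('pics/crop.png',W)
def blobs(im,x0,y0,x1,y1,tag):
    h=cv2.cvtColor(im,cv2.COLOR_BGR2HSV); m=cv2.inRange(h,(3,90,50),(22,255,255)); k=np.zeros_like(m);k[y0:y1,x0:x1]=m[y0:y1,x0:x1]
    for c in cv2.findContours(k,0,2)[0]:
        if cv2.contourArea(c)>15: print(tag,cv2.minAreaRect(c),cv2.contourArea(c),c[:,0].min(0),c[:,0].max(0))
blobs(a,225,145,325,265,'s');blobs(b,180,200,310,270,'t')
for p in[(185,207),(302,203),(304,264),(184,270)]: print(plane('top',p,0.045))
print('bowl c',plane('top',(222,143),.097),plane('top',(182,143),.097),plane('top',(262,143),.097))
print('w',plane('top',(206,244),.02),plane('top',(232,232),.02))
```

```text
s ((273.3411560058594, 198.96470642089844), (36.444313049316406, 11.714241981506348), 12.52880859375) 360.0 [256 190] [292 207]
t ((206.0, 245.0), (16.0, 16.0), 90.0) 196.5 [198 237] [214 253]
t ((273.43536376953125, 233.8369140625), (7.821272850036621, 43.155677795410156), 86.8201675415039) 286.0 [252 229] [295 238]
t ((231.83079528808594, 231.85385131835938), (15.504340171813965, 16.124515533447266), 7.125016689300537) 172.0 [224 224] [240 240]
[0.5193 0.3603 0.045 ]
[0.523  0.1045 0.045 ]
[0.3903 0.1025 0.045 ]
[0.3829 0.3623 0.045 ]
bowl c [0.6498 0.2689 0.097 ] [0.6514 0.3527 0.097 ] [0.6482 0.1849 0.097 ]
w [0.4372 0.3203 0.02  ] [0.4627 0.2624 0.02  ]
```

View pics/crop.png

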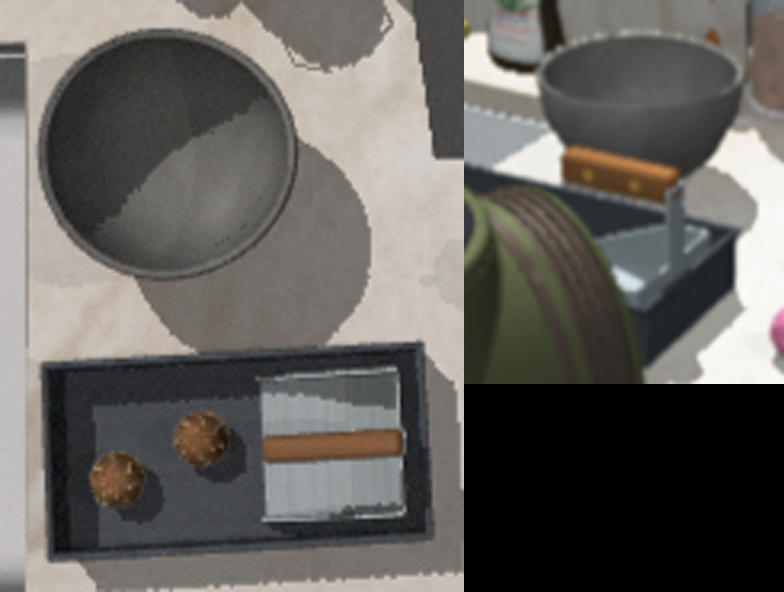

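The crop confirms it: handle along the tin with the lip to the left (+y), two brown walnuts between lip and far wall, empty dark bowl behind. Now the exact numbers.

Run:
```python
from h import *
np.set_printoptions(precision=4,suppress=True)
print('handle',two((273.5,199),(273.5,234)))
# top-face ends: scene far/near top ends vs top ends
print('ends top', plane('top',(252.5,235),.115),plane('top',(295.5,232.7),.115))
b=cv2.imread('pics/t0.png');h=cv2.cvtColor(b,cv2.COLOR_BGR2HSV); m=cv2.inRange(h,(3,90,50),(22,255,255));m[:222]=0;m[242:]=0;m[:,:248]=0;m[:,300:]=0
ys,xs=np.nonzero(m);print('n',len(xs),xs.mean(),ys.mean())
P=np.array([plane('top',(x,y),.113)[:2] for x,y in zip(xs,ys)]);c=P.mean(0);v=np.linalg.svd(P-c)[2][0] if len(P)<5000 else 0
print(c,v,'lip yaw',np.degrees(np.arctan2(v[1],v[0])))
# tin walls: rim edges by dark mask
d=cv2.inRange(h,(0,0,0),(180,255,75));k=np.zeros_like(d);k[200:275,182:306]=d[200:275,182:306]
C=max(cv2.findContours(k,0,2)[0],key=cv2.contourArea);r=cv2.minAreaRect(C);bx=cv2.boxPoints(r);print(r)
print(np.array([plane('top',p,.045) for p in bx]))
# bowl two-view rim centre
print('bowl', two((280.5,171),(222,143)))
print('gap', proj('scene',[[.65,.269,.097],[.65,.269,0]]))
o=ctrl.get_obs();print(np.degrees(o['eef_rot'][2]),o['ee_pos'])
```

```text
handle (array([0.4574, 0.1623, 0.1038]), np.float64(0.0007940289407658574))
ends top [0.4561 0.2044 0.115 ] [0.459  0.1168 0.115 ]
n 334 273.3293413173653 233.82934131736528
[0.4576 0.1622] [-0.0307  0.9995] lip yaw 91.76053218518865
((243.489013671875, 235.55776977539062), (61.6993522644043, 120.2609634399414), 86.72950744628906)
[[0.5169 0.3675 0.045 ]
 [0.5266 0.105  0.045 ]
 [0.3926 0.0997 0.045 ]
 [0.3833 0.3597 0.045 ]]
bowl (array([0.6537, 0.271 , 0.0795]), np.float64(0.002846160389652433))
gap [[279.6679 165.2869]
 [280.558  199.3147]]
160.4174055455977 [0.1842 0.5179 0.1672]
```

>>> play_rows([
  [-0.0251, -0.0162, 0, 0, 0, 0, -1],
  [-0.0251, -0.0162, 0, 0, 0, 0, -1],
  [-0.0251, -0.0162, 0, 0, 0, 0, -1],
  [-0.0251, -0.0162, 0, 0, 0, 0, -1],
  [-0.0251, -0.0162, 0, 0, 0, 0, -1],
  [-0.0251, -0.0162, 0, 0, 0, 0, -1],
  [-0.0251, -0.0162, 0, 0, 0, 0, -1],
  [-0.0251, -0.0162, 0, 0, 0, 0, -1],
  [-0.0251, -0.0162, 0, 0, 0, 0, -1],
  [-0.0251, -0.0162, 0, 0, 0, 0, -1],
  [-0.0251, -0.0162, 0, 0, 0, 0, -1],
  [-0.0251, -0.0162, 0, 0, 0, 0, -1],
  [-0.0251, -0.0162, 0, 0, 0, 0, -1],
  [-0.0251, -0.0162, 0, 0, 0, 0, -1],
  [-0.0251, -0.0162, 0, 0, 0, 0, -1],
])

```text
time_s: 1.35
ee_pos: [0.4582, 0.1616, 0.1676]
eef_rot: [-3.141, -0.0, 2.8]
force: [0.1, -0.2, -0.2]
grip_width: 0.0939
grip_force: 0.0
```

>>> play_rows([
  [0, 0, 0, 0, 0, 5.7, -1],
  [0, 0, 0, 0, 0, 5.7, -1],
  [0, 0, 0, 0, 0, 5.7, -1],
  [0, 0, 0, 0, 0, 5.7, -1],
  [0, 0, 0, 0, 0, 5.7, -1],
  [0, 0, 0, 0, 0, 5.7, -1],
  [0, 0, 0, 0, 0, 5.7, -1],
  [0, 0, 0, 0, 0, 5.7, -1],
  [0, 0, 0, 0, 0, 5.7, -1],
  [0, 0, 0, 0, 0, 5.7, -1],
  [0, 0, 0, 0, 0, 5.7, -1],
  [0, 0, 0, 0, 0, 5.7, -1],
  [0, 0, 0, 0, 0, 0, -1],
  [0, 0, 0, 0, 0, 0, -1],
])

```text
time_s: 2.52
ee_pos: [0.4575, 0.163, 0.1676]
eef_rot: [-3.141, 0.0, 1.609]
force: [-0.7, 0.2, -0.2]
grip_width: 0.0939
grip_force: 0.0
```

```bash
cat > st.py <<'E'
from h import *
np.set_printoptions(precision=4,suppress=True)
o=ctrl.get_obs();r=R.from_euler('xyz',o['eef_rot']);M=r.as_matrix()
print('t',round(float(o['time_s']),2),'p',o['ee_pos'],'x',M[:,0],'z',M[:,2],'yaw',np.degrees(np.arctan2(M[1,0],M[0,0])),'pitch lipdown',np.degrees(np.arcsin(-M[2,0])))
print('q',o['qpos'],'F',o['force'],'w',o['grip_width'],o['grip_force'])
print('tool delta to handle grasp',M.T@(np.array([.4574,.1623,.104-.019])-o['ee_pos']))
E
python3 st.py
```

```text
t 2.52 p [0.4575 0.163  0.1676] x [-0.0383  0.9993 -0.0001] z [-0.0004 -0.0001 -1.    ] yaw 92.19278206715093 pitch lipdown 0.005383946528366113
q [0.2669 0.1566 1.6974 0.     1.288  0.2286] F [-0.6508  0.1825 -0.2383] w 0.09391742714268923 0.0
tool delta to handle grasp [-0.0007 -0.0001  0.0826]
```

>>> play_rows([
  [0, 0, 0.0104, 0, 0, 0, -1],
  [0, 0, 0.0104, 0, 0, 0, -1],
  [0, 0, 0.0104, 0, 0, 0, -1],
  [0, 0, 0.0104, 0, 0, 0, -1],
  [0, 0, 0.0104, 0, 0, 0, -1],
  [0, 0, 0.0104, 0, 0, 0, -1],
  [0, 0, 0.0104, 0, 0, 0, -1],
  [0, 0, 0.0104, 0, 0, 0, -1],
  [0, 0, 0, 0, 0, 0, 1],
  [0, 0, 0, 0, 0, 0, 1],
  [0, 0, 0, 0, 0, 0, 1],
  [0, 0, 0, 0, 0, 0, 1],
  [0, 0, 0, 0, 0, 0, 1],
  [0, 0, 0, 0, 0, 0, 1],
  [0, 0, 0, 0, 0, 0, 1],
  [0, 0, 0, 0, 0, 0, 1],
  [0, 0, 0, 0, 0, 0, 1],
  [0, 0, 0, 0, 0, 0, 1],
], force=60)

```text
time_s: 4.02
ee_pos: [0.4577, 0.163, 0.0846]
eef_rot: [3.141, 0.0, 1.606]
force: [-0.5, 0.1, 0.7]
grip_width: 0.0306
grip_force: 0.0
```

```bash
python3 st.py
python3 - <<'E'
from h import *
b=cam('top','t1.png');a=cam('scene','s1.png')
c1=cv2.resize(b[190:280,170:315],None,fx=5,fy=5,interpolation=cv2.INTER_CUBIC);cv2.imwrite('pics/c1.png',c1)
E
```

```text
t 4.02 p [0.4577 0.163  0.0846] x [-0.0352  0.9994 -0.    ] z [ 0.0001 -0.     -1.    ] yaw 92.01804938135268 pitch lipdown 0.0020882625286567564
q [ 0.2668  0.2482  1.7936 -0.0001  1.0998  0.2316] F [-0.5204  0.1342  0.6526] w 0.030623543861064705 0.0
tool delta to handle grasp [-0.0007 -0.0003 -0.0004]
```

View pics/c1.png

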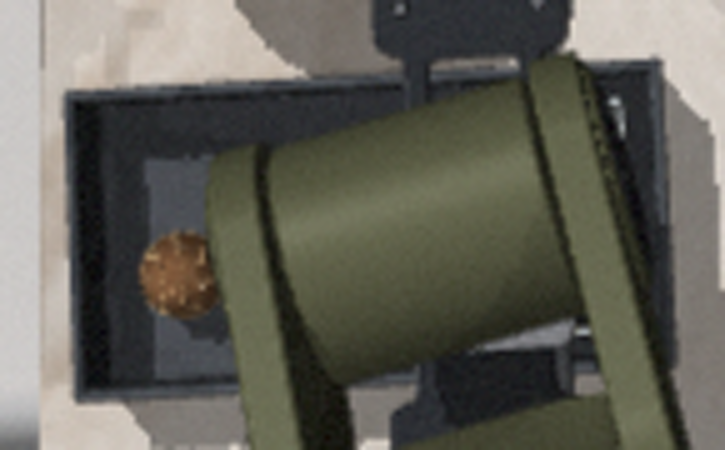

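The picture shows the gripper over the handle with walnut 1 at crop (182,274), undisturbed. Finishing the closure.

>>> play_rows([
  [0, 0, 0, 0, 0, 0, 1],
  [0, 0, 0, 0, 0, 0, 1],
  [0, 0, 0, 0, 0, 0, 1],
  [0, 0, 0, 0, 0, 0, 1],
  [0, 0, 0, 0, 0, 0, 1],
  [0, 0, 0, 0, 0, 0, 1],
  [0, 0, 0, 0, 0, 0, 1],
])

```text
time_s: 4.7
ee_pos: [0.4576, 0.163, 0.0846]
eef_rot: [-3.142, 0.0, 1.606]
force: [0.6, -0.2, 0.1]
grip_width: 0.0005
grip_force: 0.0
```

>>> play_rows([
  [0, 0, -0.0008, 0, 0, 0, 1],
  [0.004, 0, 0, 0, 0, 0, 1],
  [0.006, 0, 0, 0, 0, 0, 1],
  [0.006, 0, 0, 0, 0, 0, 1],
  [0.006, 0, 0, 0, 0, 0, 1],
  [0.006, 0, 0, 0, 0, 0, 1],
  [0.006, 0, 0, 0, 0, 0, 1],
  [0.006, 0, 0, 0, 0, 0, 1],
  [0.006, 0, 0, 0, 0, 0, 1],
  [0.006, 0, 0, 0, 0, 0, 1],
  [0.006, 0, 0, 0, 0, 0, 1],
  [0.006, 0, 0, 0, 0, 0, 1],
  [0, 0, 0, 0, 0, 0, 1],
])

```text
time_s: 5.78
ee_pos: [0.4553, 0.2279, 0.0853]
eef_rot: [3.142, -0.0, 1.607]
force: [0.3, -0.4, 0.2]
grip_width: 0.0008
grip_force: 0.0
```

```bash
python3 st.py
```

```text
t 5.78 p [0.4553 0.2279 0.0853] x [-0.0359  0.9994  0.0001] z [ 0.      0.0001 -1.    ] yaw 92.05529152617899 pitch lipdown -0.0063119159307865585
q [0.3922 0.296  1.7294 0.0001 1.116  0.3563] F [ 0.2656 -0.4348  0.171 ] w 0.0008313450062692384 0.0
tool delta to handle grasp [-0.0657 -0.0002  0.0003]
```

Run:
```python
from h import *
b=cam('top','t2.png');a=cam('scene','s2.png');s1=cv2.imread('pics/s1.png');t1=cv2.imread('pics/t1.png')
f=lambda im,x0,y0,x1,y1:cv2.resize(im[y0:y1,x0:x1],(390,290),interpolation=cv2.INTER_CUBIC)
W=np.vstack([np.hstack([f(s1,200,130,340,234),f(a,200,130,340,234)]),np.hstack([f(t1,175,170,325,282),f(b,175,170,325,282)])])
cv2.imwrite('pics/c2.png',W)
```

```text
(no output)
```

View pics/c2.png

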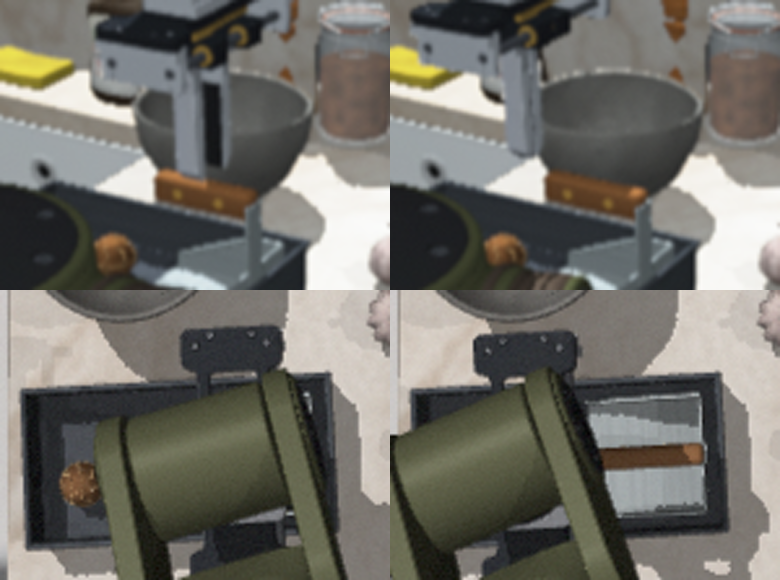

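The picture shows the fingertips at the handle's top edge (about pixel (270,193) in s1) rather than round it; the scoop is unmoved. Checking reported against seen tip position.

Run:
```python
from h import *
np.set_printoptions(precision=4,suppress=True)
for z in(.085,.115,.13): print(z,proj('scene',[.4577,.163,z]),proj('scene',[.4553,.2279,z]))
# now: closed fingers tip at crop (515..540,155)->px
x=200+(525-390)*.359;y=130+155*.359;print('seen now tip',x,y)
print('handle corners', [proj('scene',[.4576-.009,.1622+s*.045,z]) for s in(-1,1) for z in(.092,.116)])
s=cv2.imread('pics/s0.png'); h=cv2.cvtColor(s,cv2.COLOR_BGR2HSV)
```

```text
0.085 [[273.3927 206.5791]] [[248.6501 200.7732]]
0.115 [[272.9846 194.2313]] [[247.9703 188.6264]]
0.13 [[272.7769 187.9495]] [[247.6246 182.4492]]
seen now tip 248.465 185.64499999999998
handle corners [array([[288.8529, 209.8522]]), array([[288.6652, 199.7666]]), array([[254.3569, 201.0096]]), array([[253.8587, 191.1722]])]
```

Run:
```python
from h import *
np.set_printoptions(precision=4,suppress=True)
s0=cv2.imread('pics/s0.png').astype(int)
for n in('s1','s2'):
    s=cv2.imread(f'pics/{n}.png').astype(int); d=(np.abs(s-s0).max(2)>25)
    for x in range(236,290,3): 
        c=np.nonzero(d[150:200,x])[0]; print(n,x,(c.min()+150,c.max()+150) if len(c) else None,end=' ')
    print()
f=lambda im:cv2.resize(im[120:220,220:320].astype(np.uint8),(395,395),interpolation=cv2.INTER_CUBIC)
cv2.imwrite('pics/c3.png',np.hstack([f(cv2.imread('pics/s1.png')),f(cv2.imread('pics/s2.png'))]))
```

```text
s1 236 (np.int64(156), np.int64(156)) s1 239 (np.int64(151), np.int64(157)) s1 242 (np.int64(152), np.int64(157)) s1 245 (np.int64(153), np.int64(158)) s1 248 (np.int64(150), np.int64(153)) s1 251 (np.int64(150), np.int64(161)) s1 254 (np.int64(150), np.int64(159)) s1 257 (np.int64(150), np.int64(162)) s1 260 (np.int64(155), np.int64(163)) s1 263 (np.int64(158), np.int64(191)) s1 266 (np.int64(150), np.int64(193)) s1 269 (np.int64(150), np.int64(194)) s1 272 (np.int64(150), np.int64(195)) s1 275 (np.int64(150), np.int64(197)) s1 278 (np.int64(150), np.int64(198)) s1 281 (np.int64(150), np.int64(198)) s1 284 (np.int64(196), np.int64(199)) s1 287 (np.int64(196), np.int64(199)) 
s2 236 (np.int64(153), np.int64(155)) s2 239 (np.int64(153), np.int64(165)) s2 242 (np.int64(153), np.int64(182)) s2 245 (np.int64(150), np.int64(185)) s2 248 (np.int64(152), np.int64(186)) s2 251 (np.int64(150), np.int64(186)) s2 254 (np.int64(151), np.int64(181)) s2 257 (np.int64(191), np.int64(193)) s2 260 (np.int64(190), np.int64(194)) s2 263 (np.int64(191), np.int64(194)) s2 266 (np.int64(192), np.int64(195)) s2 269 (np.int64(192), np.int64(196)) s2 272 (np.int64(193), np.int64(196)) s2 275 (np.int64(194), np.int64(197)) s2 278 (np.int64(194), np.int64(198)) s2 281 (np.int64(195), np.int64(199)) s2 284 (np.int64(196), np.int64(199)) s2 287 None
```

View pics/c3.png

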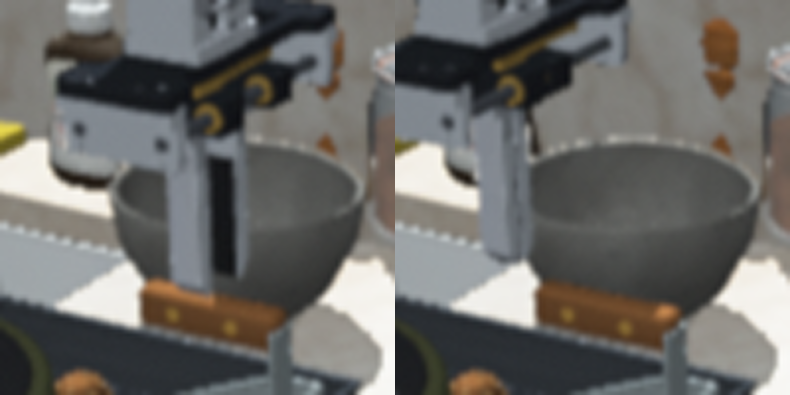

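The picture shows both fingertips clearly above the handle top, so the tip is higher than the reported TCP. Measure the offset from the tip corner.

Run:
```python
from h import *
np.set_printoptions(precision=4,suppress=True)
from scipy.optimize import brentq
for c,py in(((.4553-.0125,.2279-.008),187),((.4553-.0125,.2279+.008),184),((.4553,.2279),186.)):
    z=brentq(lambda z:proj('scene',[c[0],c[1],z])[0,1]-py,0,.3);print(c,z,proj('scene',[*c,z]))
s=cam('scene');t0=cv2.imread('pics/s0.png')
print('handle two-view again via top-face corners', two((254,191.5),(252.5,237.5)))
```

```text
(0.44279999999999997, 0.21989999999999998) 0.1254778898653362 [[247.3648 187.    ]]
(0.44279999999999997, 0.2359) 0.1292109864227824 [[241.3372 184.    ]]
(0.4553, 0.2279) 0.12139841226692033 [[247.8233 186.    ]]
handle two-view again via top-face corners (array([0.4501, 0.2059, 0.1147]), np.float64(0.0033687492350979323))
```

>>> play_rows([
  [-0.011, 0, 0, 0, 0, 0, -1],
  [-0.011, 0, 0, 0, 0, 0, -1],
  [-0.011, 0, 0, 0, 0, 0, -1],
  [-0.011, 0, 0, 0, 0, 0, -1],
  [-0.011, 0, 0, 0, 0, 0, -1],
  [-0.0107, 0, 0, 0, 0, 0, -1],
  [0, 0, 0, 0, 0, 0, -1],
  [0, 0, 0, 0, 0, 0, -1],
  [0, 0, 0, 0, 0, 0, -1],
  [0, 0, 0, 0, 0, 0, -1],
  [0, 0, 0, 0, 0, 0, -1],
  [0, 0, 0, 0, 0, 0, -1],
  [0, 0, 0, 0, 0, 0, -1],
  [0, 0, 0, 0, 0, 0, -1],
])

```text
time_s: 7.1
ee_pos: [0.4576, 0.1615, 0.0853]
eef_rot: [-3.141, 0.0, 1.606]
force: [0.1, 0.3, 0.5]
grip_width: 0.0907
grip_force: 0.0
```

>>> play_rows([
  [0, 0, 0.007, 0, 0, 0, -1],
  [0, 0, 0.007, 0, 0, 0, -1],
  [0, 0, 0.007, 0, 0, 0, -1],
  [0, 0, 0.006, 0, 0, 0, -1],
  [0, 0, 0, 0, 0, 0, -1],
])

```text
time_s: 7.52
ee_pos: [0.4569, 0.1611, 0.0567]
eef_rot: [-3.139, 0.001, 1.606]
force: [0.4, -0.5, -0.2]
grip_width: 0.0938
grip_force: 0.0
```

```bash
python3 st.py
python3 - <<'E'
from h import *
a=cam('scene','s3.png');cv2.imwrite('pics/c4.png',cv2.resize(a[120:220,210:330],(720,600),interpolation=cv2.INTER_CUBIC))
E
```

```text
t 7.52 p [0.4569 0.1611 0.0567] x [-0.0351  0.9994 -0.0006] z [-0.0023 -0.0007 -1.    ] yaw 92.01209960779062 pitch lipdown 0.03274952829112782
q [ 0.2634  0.2857  1.8196 -0.      1.0387  0.2283] F [ 0.4377 -0.4837 -0.2461] w 0.09381953810534756 0.0
tool delta to handle grasp [ 0.0012  0.0005 -0.0283]
```

View pics/c4.png

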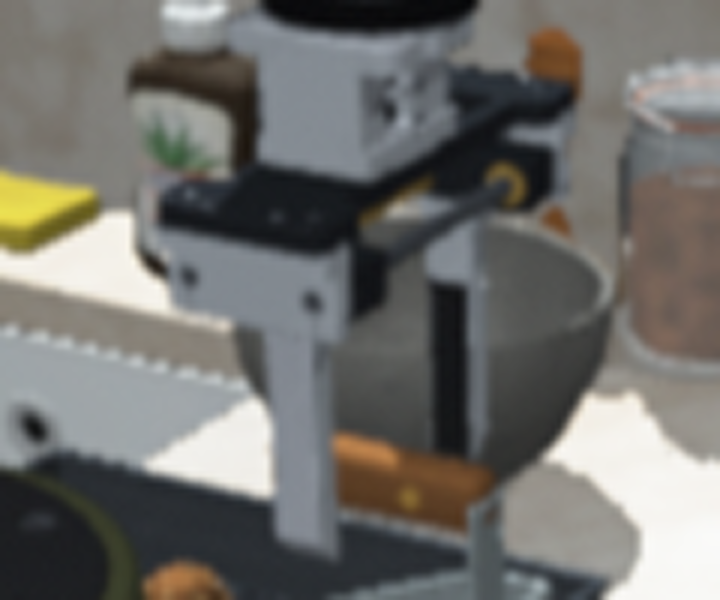

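Run:
```python
from h import *
from scipy.optimize import brentq
# near finger tip: bottom corners seen (274,540)(337,560) in the crop = outer-left(+y), outer/inner right(-y)
for c,py,sx in(((.3975,.169),120+540/6,210+274/6),((.3975,.153),120+553/6,210+315/6),((.410,.153),120+560/6,210+337/6)):
    z=brentq(lambda z:proj('scene',[c[0],c[1],z])[0,1]-py,-.1,.3);print(c,z,proj('scene',[*c,z]),sx)
```

```text
(0.3975, 0.169) 0.1009069120759222 [[255.09117249 210.        ]] 255.66666666666666
(0.3975, 0.153) 0.09974336030795652 [[261.41871403 212.16666667]] 262.5
(0.41, 0.153) 0.09155834316660116 [[264.91576558 213.33333333]] 266.1666666666667
```

The picture shows the fingers straddling the handle, with the near tip at crop (310,553), z ≈ 0.097: a steady 40 mm offset along the tool. Descend 12 mm more and grip.

>>> play_rows([
  [0.0012, 0, 0.006, 0, 0, 0, -1],
  [0, 0, 0.006, 0, 0, 0, -1],
  [0, 0, 0, 0, 0, 0, 1],
  [0, 0, 0, 0, 0, 0, 1],
  [0, 0, 0, 0, 0, 0, 1],
  [0, 0, 0, 0, 0, 0, 1],
  [0, 0, 0, 0, 0, 0, 1],
  [0, 0, 0, 0, 0, 0, 1],
  [0, 0, 0, 0, 0, 0, 1],
  [0, 0, 0, 0, 0, 0, 1],
  [0, 0, 0, 0, 0, 0, 1],
  [0, 0, 0, 0, 0, 0, 1],
  [0, 0, 0, 0, 0, 0, 1],
  [0, 0, 0, 0, 0, 0, 1],
  [0, 0, 0, 0, 0, 0, 1],
  [0, 0, 0, 0, 0, 0, 1],
  [0, 0, 0, 0, 0, 0, 1],
  [0, 0, 0, 0, 0, 0, 1],
  [0, 0, 0, 0, 0, 0, 1],
  [0, 0, 0, 0, 0, 0, 1],
], force=60)

```text
time_s: 9.23
ee_pos: [0.4576, 0.1625, 0.0463]
eef_rot: [-3.142, -0.0, 1.606]
force: [-0.5, -0.3, -0.8]
grip_width: 0.0174
grip_force: 60.0
```

```bash
python3 st.py
```

```text
t 9.23 p [0.4576 0.1625 0.0463] x [-0.0352  0.9994  0.    ] z [-0.0001  0.     -1.    ] yaw 92.01630956525553 pitch lipdown -0.0005499575531052014
q [0.2659 0.3021 1.8264 0.     1.0132 0.2306] F [-0.5372 -0.2589 -0.7833] w 0.017390581550625336 59.999881982803345
tool delta to handle grasp [-0.0002 -0.0002 -0.0387]
```

Gripped (17.4 mm, 60 N). Push along the tin.

>>> play_rows([
  [0, 0, -0.001, 0, 0, 0, 1],
  [0.003, 0, 0, 0, 0, 0, 1],
  [0.005, 0, 0, 0, 0, 0, 1],
  [0.005, 0, 0, 0, 0, 0, 1],
  [0.005, 0, 0, 0, 0, 0, 1],
  [0.005, 0, 0, 0, 0, 0, 1],
  [0.005, 0, 0, 0, 0, 0, 1],
  [0.005, 0, 0, 0, 0, 0, 1],
  [0.005, 0, 0, 0, 0, 0, 1],
  [0.005, 0, 0, 0, 0, 0, 1],
  [0.005, 0, 0, 0, 0, 0, 1],
  [0.005, 0, 0, 0, 0, 0, 1],
  [0.005, 0, 0, 0, 0, 0, 1],
  [0.005, 0, 0, 0, 0, 0, 1],
  [0.005, 0, 0, 0, 0, 0, 1],
  [0.005, 0, 0, 0, 0, 0, 1],
  [0.005, 0, 0, 0, 0, 0, 1],
  [0.005, 0, 0, 0, 0, 0, 1],
  [0.005, 0, 0, 0, 0, 0, 1],
  [0.005, 0, 0, 0, 0, 0, 1],
])

```text
time_s: 10.9
ee_pos: [0.4543, 0.256, 0.0473]
eef_rot: [-3.142, 0.0, 1.606]
force: [-0.5, -0.3, -2.2]
grip_width: 0.0171
grip_force: 60.0
```

>>> play_rows([
  [0.004, 0, 0, 0, 0, 0, 1],
  [0.004, 0, 0, 0, 0, 0, 1],
  [0.004, 0, 0, 0, 0, 0, 1],
  [0.004, 0, 0, 0, 0, 0, 1],
  [0.003, 0, 0, 0, 0, 0, 1],
  [0.003, 0, 0, 0, 0, 0, 1],
  [0.003, 0, 0, 0, 0, 0, 1],
  [0.003, 0, 0, 0, 0, 0, 1],
  [0.003, 0, 0, 0, 0, 0, 1],
  [0.003, 0, 0, 0, 0, 0, 1],
  [0, 0, 0, 0, 0, 0, 1],
])

```text
time_s: 11.82
ee_pos: [0.4532, 0.29, 0.0474]
eef_rot: [3.141, -0.0, 1.606]
force: [0.6, -0.0, -1.3]
grip_width: 0.0177
grip_force: 60.0
```

```bash
python3 st.py
python3 - <<'E'
from h import *
b=cam('top','t5.png');a=cam('scene','s5.png')
f=lambda im,x0,y0,x1,y1:cv2.resize(im[y0:y1,x0:x1],(390,340),interpolation=cv2.INTER_CUBIC)
cv2.imwrite('pics/c5.png',np.hstack([f(a,190,120,330,240),f(b,170,170,310,292)]))
E
```

```text
t 11.82 p [0.4532 0.29   0.0474] x [-0.0355  0.9994  0.0001] z [ 0.0001  0.0001 -1.    ] yaw 92.03353008883332 pitch lipdown -0.008079544945220582
q [0.5011 0.4046 1.6797 0.0001 1.0572 0.4656] F [ 0.6237 -0.0451 -1.2866] w 0.017742164528569956 59.99898433685303
tool delta to handle grasp [-0.1277 -0.0003 -0.0376]
```

View pics/c5.png

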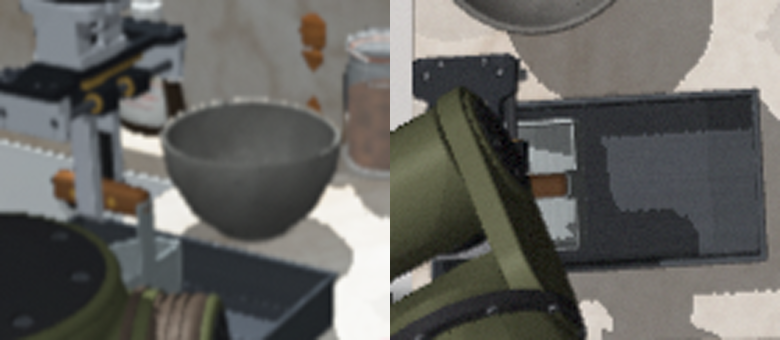

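Pictures show the scoop held and moved with the arm toward the far wall; the near part of the tin (right) is empty, so the walnuts are ahead or in the pan. Last 10 mm, gently.

>>> play_rows([
  [0.002, 0, 0, 0, 0, 0, 1],
  [0.002, 0, 0, 0, 0, 0, 1],
  [0.002, 0, 0, 0, 0, 0, 1],
  [0.002, 0, 0, 0, 0, 0, 1],
  [0, 0, 0, 0, 0, 0, 1],
])

```text
time_s: 12.33
ee_pos: [0.4529, 0.2978, 0.0473]
eef_rot: [3.142, -0.0, 1.606]
force: [-0.2, 0.1, -1.7]
grip_width: 0.0176
grip_force: 60.0
```

```bash
python3 st.py
python3 - <<'E'
import numpy as np
# per-row tool-frame shift for a pitch of -dth (lip up) about pivot fixed in the tool frame; tool x=lip, z=down.
H=-0.0566 # handle centre z in reported tool frame
for name,piv in(('back edge',(-.042,H+.1)),('handle',(0,H)),('lip',(.058,H+.1))):
  for d in(2,-2,3,-3):
    a=np.radians(d) # rotvec about tool y by +a: x->x c + z s
    p=np.array(piv); Rm=np.array([[np.cos(a),np.sin(a)],[-np.sin(a),np.cos(a)]])
    print(name,'turn y',d,'shift',np.round(p-Rm@p,5))
E
```

```text
t 12.33 p [0.4529 0.2978 0.0473] x [-0.0354  0.9994  0.0001] z [ 0.      0.0001 -1.    ] yaw 92.02632396209886 pitch lipdown -0.005478253035382886
q [0.5141 0.4127 1.668  0.0001 1.0608 0.4787] F [-0.2418  0.1419 -1.6883] w 0.01764244477560245 59.998823404312134
tool delta to handle grasp [-0.1356 -0.0002 -0.0377]
back edge turn y 2 shift [-0.00154 -0.00144]
back edge turn y -2 shift [0.00149 0.00149]
back edge turn y 3 shift [-0.00233 -0.00214]
back edge turn y -3 shift [0.00221 0.00226]
handle turn y 2 shift [ 1.98e-03 -3.00e-05]
handle turn y -2 shift [-1.98e-03 -3.00e-05]
handle turn y 3 shift [ 2.96e-03 -8.00e-05]
handle turn y -3 shift [-2.96e-03 -8.00e-05]
lip turn y 2 shift [-0.00148  0.00205]
lip turn y -2 shift [ 0.00155 -0.002  ]
lip turn y 3 shift [-0.00219  0.00309]
lip turn y -3 shift [ 0.00235 -0.00298]
```

>>> play_rows([
  [-0.0015, 0, -0.0016, 0, 2, 0, 1],
  [-0.0023, 0, -0.0024, 0, 3, 0, 1],
  [-0.0023, 0, -0.0024, 0, 3, 0, 1],
  [-0.0023, 0, -0.0024, 0, 3, 0, 1],
  [-0.0023, 0, -0.0024, 0, 3, 0, 1],
  [-0.0023, 0, -0.0024, 0, 3, 0, 1],
  [-0.0023, 0, -0.0024, 0, 3, 0, 1],
  [-0.0023, 0, -0.0024, 0, 3, 0, 1],
  [-0.0023, 0, -0.0024, 0, 3, 0, 1],
  [-0.0023, 0, -0.0024, 0, 3, 0, 1],
  [-0.0015, 0, -0.0016, 0, 2, 0, 1],
  [0, 0, 0, 0, 0, 0, 1],
  [0, 0, 0, 0, 0, 0, 1],
  [0, 0, 0, 0, 0, 0, 1],
])

```text
time_s: 13.5
ee_pos: [0.454, 0.269, 0.0655]
eef_rot: [3.141, -0.54, 1.606]
force: [-0.2, 0.1, -2.4]
grip_width: 0.0174
grip_force: 60.0
```

```bash
python3 st.py
python3 - <<'E'
from h import *
r=R.from_euler('xyz',ctrl.get_obs()['eef_rot']);print('lift .11 world -> tool',r.inv().apply([0,0,.11]))
E
```

```text
t 13.5 p [0.454  0.269  0.0655] x [-0.0306  0.8573  0.5139] z [-0.0179  0.5136 -0.8578] yaw 92.04401233615062 pitch lipdown -30.92514886476965
q [ 0.1587  0.3158  1.8782  0.6582  0.9858 -0.2602] F [-0.2062  0.1289 -2.3961] w 0.017408755699985665 59.99921679496765
tool delta to handle grasp [-0.0815 -0.0004 -0.0715]
lift .11 world -> tool [ 5.65309617e-02  3.79385921e-05 -9.43623279e-02]
```

>>> play_rows([
  [0.004, 0, -0.0065, 0, 0, 0, 1],
  [0.0077, 0, -0.0129, 0, 0, 0, 1],
  [0.0077, 0, -0.0129, 0, 0, 0, 1],
  [0.0077, 0, -0.0129, 0, 0, 0, 1],
  [0.0077, 0, -0.0129, 0, 0, 0, 1],
  [0.0077, 0, -0.0129, 0, 0, 0, 1],
  [0.0077, 0, -0.0129, 0, 0, 0, 1],
  [0.0077, 0, -0.0129, 0, 0, 0, 1],
  [0.0077, 0, -0.0129, 0, 0, 0, 1],
  [0.0077, 0, -0.0129, 0, 0, 0, 1],
  [0.004, 0, -0.0065, 0, 0, 0, 1],
  [0, 0, 0, 0, 0, 0, 1],
])

```text
time_s: 14.5
ee_pos: [0.4543, 0.269, 0.2179]
eef_rot: [3.138, -0.541, 1.608]
force: [0.5, -0.4, -1.9]
grip_width: 0.0179
grip_force: 60.0
```

```bash
python3 st.py
python3 - <<'E'
from h import *
b=cam('top','t6.png');a=cam('scene','s6.png')
f=lambda im,x0,y0,x1,y1:cv2.resize(im[y0:y1,x0:x1],(395,420),interpolation=cv2.INTER_CUBIC)
cv2.imwrite('pics/c6.png',np.hstack([f(a,160,90,320,250),f(b,165,120,315,280)]))
E
```

```text
t 14.5 p [0.4543 0.269  0.2179] x [-0.0322  0.8566  0.515 ] z [-0.0157  0.5147 -0.8572] yaw 92.15540753045426 pitch lipdown -30.99434320717532
q [ 0.1582  0.1204  1.7237  0.5639  1.2719 -0.0416] F [ 0.4905 -0.3993 -1.8955] w 0.017908683976226684 59.999213218688965
tool delta to handle grasp [-0.1599 -0.0011  0.0589]
```

View pics/c6.png

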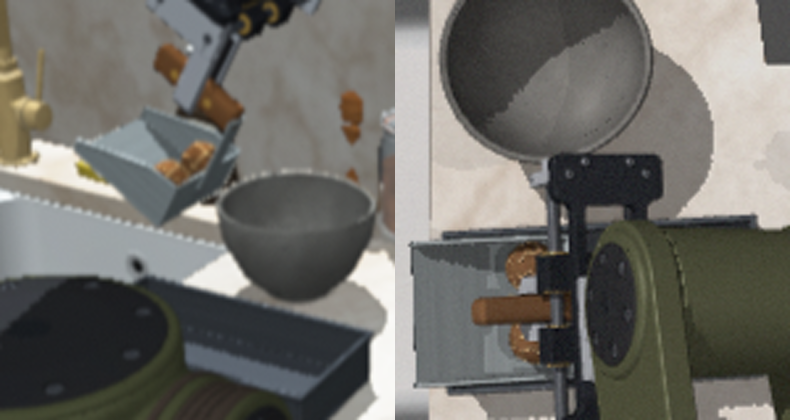

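The picture shows both walnuts inside the raised pan against its back wall; tin empty, bowl untouched. Reduce the tilt to about 12° and yaw to 115° for a pour within reach.

>>> play_rows([
  [-0.0015, 0, 0, 0, -1.5, 0, 1],
  [-0.0025, 0, 0, 0, -2.5, 0, 1],
  [-0.0025, 0, 0, 0, -2.5, 0, 1],
  [-0.0025, 0, 0, 0, -2.5, 0, 1],
  [-0.0025, 0, 0, 0, -2.5, 0, 1],
  [-0.0025, 0, 0, 0, -2.5, 0, 1],
  [-0.0025, 0, 0, 0, -2.5, 0, 1],
  [-0.0015, 0, 0, 0, -1.5, 0, 1],
  [0, 0, 0, 0.4, 0, -1.9, 1],
  [0, 0, 0, 0.8, 0, -3.75, 1],
  [0, 0, 0, 0.8, 0, -3.75, 1],
  [0, 0, 0, 0.8, 0, -3.75, 1],
  [0, 0, 0, 0.8, 0, -3.75, 1],
  [0, 0, 0, 0.8, 0, -3.75, 1],
  [0, 0, 0, 0.4, 0, -1.9, 1],
  [0, 0, 0, 0, 0, 0, 1],
])

```text
time_s: 15.93
ee_pos: [0.4542, 0.2521, 0.2076]
eef_rot: [3.137, -0.226, 2.011]
force: [-0.1, 0.6, -1.8]
grip_width: 0.0177
grip_force: 60.0
```

```bash
python3 st.py
cat > go.py <<'E'
from h import *
import sys
np.set_printoptions(precision=4,suppress=True)
o=ctrl.get_obs();M=R.from_euler('xyz',o['eef_rot']).as_matrix()
H=o['ee_pos']-.0566*M[:,2]
T=np.array([float(v) for v in sys.argv[1:4]]);print('H',H,'world d',T-H,'tool d',M.T@(T-H))
E
python3 go.py .665 .237 .240
```

```text
t 15.93 p [0.4542 0.2521 0.2076] x [-0.4155  0.8816  0.2238] z [-0.091   0.2046 -0.9746] yaw 115.23526949678987 pitch lipdown -12.934400685848988
q [ 0.3028  0.2043  1.5652  0.2275  1.4029 -0.1787] F [-0.0605  0.5835 -1.7753] w 0.017700159840804808 59.998412132263184
tool delta to handle grasp [-0.1079 -0.0359  0.1009]
H [0.4594 0.2405 0.2628] world d [ 0.2056 -0.0035 -0.0228] tool d [-0.0937  0.1845  0.0028]
```

>>> play_rows([
  [-0.0025, 0.0046, 0.0001, 0, 0, 0, 1],
  [-0.0049, 0.0097, 0.0001, 0, 0, 0, 1],
  [-0.0049, 0.0097, 0.0001, 0, 0, 0, 1],
  [-0.0049, 0.0097, 0.0002, 0, 0, 0, 1],
  [-0.0049, 0.0097, 0.0001, 0, 0, 0, 1],
  [-0.0049, 0.0097, 0.0002, 0, 0, 0, 1],
  [-0.0049, 0.0097, 0.0001, 0, 0, 0, 1],
  [-0.0049, 0.0097, 0.0002, 0, 0, 0, 1],
  [-0.0049, 0.0097, 0.0001, 0, 0, 0, 1],
  [-0.0049, 0.0097, 0.0002, 0, 0, 0, 1],
  [-0.0049, 0.0097, 0.0001, 0, 0, 0, 1],
  [-0.0049, 0.0097, 0.0002, 0, 0, 0, 1],
  [-0.0049, 0.0097, 0.0001, 0, 0, 0, 1],
  [-0.0049, 0.0097, 0.0002, 0, 0, 0, 1],
  [-0.0049, 0.0097, 0.0001, 0, 0, 0, 1],
  [-0.0049, 0.0097, 0.0002, 0, 0, 0, 1],
  [-0.0049, 0.0097, 0.0001, 0, 0, 0, 1],
  [-0.0049, 0.0097, 0.0002, 0, 0, 0, 1],
  [-0.0049, 0.0097, 0.0001, 0, 0, 0, 1],
  [-0.0025, 0.0046, 0.0001, 0, 0, 0, 1],
])

```text
time_s: 17.6
ee_pos: [0.6602, 0.2481, 0.1852]
eef_rot: [3.136, -0.226, 2.008]
force: [-0.8, -1.5, -2.0]
grip_width: 0.0173
grip_force: 60.0
```

```bash
python3 st.py;python3 go.py .665 .237 .235
python3 - <<'E'
from h import *
b=cam('top','t7.png');a=cam('scene','s7.png')
f=lambda im,x0,y0,x1,y1:cv2.resize(im[y0:y1,x0:x1],(395,420),interpolation=cv2.INTER_CUBIC)
cv2.imwrite('pics/c7.png',np.hstack([f(a,190,70,350,230),f(b,150,80,310,240)]))
E
```

```text
t 17.6 p [0.6602 0.2481 0.1852] x [-0.4126  0.883   0.2238] z [-0.0897  0.2051 -0.9746] yaw 115.04721517396005 pitch lipdown -12.933073285072593
q [ 0.2111  0.6799  0.9458  0.2212  1.562  -0.2325] F [-0.8065 -1.4662 -1.9834] w 0.017307027124608125 59.99889671802521
tool delta to handle grasp [-0.0145 -0.2206  0.0983]
H [0.6652 0.2365 0.2404] world d [-0.0002  0.0005 -0.0054] tool d [-0.0006 -0.      0.0054]
```

View pics/c7.png

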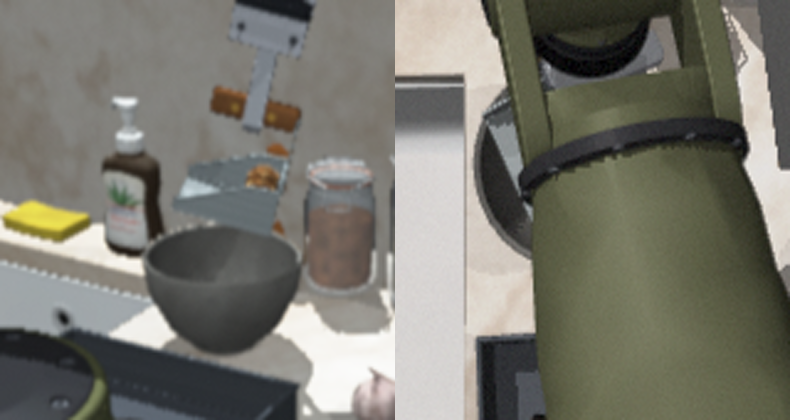

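The picture shows the pan with the walnuts over the dark bowl. Pour.

>>> play_rows([
  [-0.003, 0, 0, 0, -3, 0, 1],
  [-0.003, 0, 0, 0, -3, 0, 1],
  [-0.003, 0, 0, 0, -3, 0, 1],
  [-0.003, 0, 0, 0, -3, 0, 1],
  [-0.003, 0, 0, 0, -3, 0, 1],
  [-0.003, 0, 0, 0, -3, 0, 1],
  [-0.003, 0, 0, 0, -3, 0, 1],
  [-0.003, 0, 0, 0, -3, 0, 1],
  [-0.003, 0, 0, 0, -3, 0, 1],
  [-0.003, 0, 0, 0, -3, 0, 1],
  [-0.003, 0, 0, 0, -3, 0, 1],
  [-0.003, 0, 0, 0, -3, 0, 1],
  [-0.003, 0, 0, 0, -3, 0, 1],
  [0.0023, 0, -0.003, 0, -3, 0, 1],
  [0.0023, 0, -0.003, 0, -3, 0, 1],
  [0.0023, 0, -0.003, 0, -3, 0, 1],
  [0.0023, 0, -0.003, 0, -3, 0, 1],
  [0.0023, 0, -0.003, 0, -3, 0, 1],
  [0.0023, 0, -0.003, 0, -3, 0, 1],
  [0.0023, 0, -0.003, 0, -3, 0, 1],
])

```text
time_s: 19.37
ee_pos: [0.6643, 0.237, 0.1981]
eef_rot: [3.13, 0.823, 2.0]
force: [-0.7, -0.4, -2.5]
grip_width: 0.0176
grip_force: 60.0
```

>>> play_rows([
  [0, 0, 0, 0, 0, 0, 1],
  [0, 0, 0, 0, 0, 0, 1],
  [0, 0, 0, 0, 0, 0, 1],
  [0, 0, 0, 0, 0, 0, 1],
  [0, 0, 0, 0, 0, 0, 1],
  [0, 0, 0, 0, 0, 0, 1],
])

```text
time_s: 19.87
ee_pos: [0.665, 0.236, 0.1982]
eef_rot: [3.131, 0.821, 2.0]
force: [-0.1, -0.4, -1.2]
grip_width: 0.0176
grip_force: 60.0
```

```bash
python3 st.py;python3 go.py .665 .237 .30
python3 - <<'E'
from h import *
b=cam('top','t8.png');a=cam('scene','s8.png')
f=lambda im,x0,y0,x1,y1:cv2.resize(im[y0:y1,x0:x1],(395,420),interpolation=cv2.INTER_CUBIC)
cv2.imwrite('pics/c8.png',np.hstack([f(a,190,70,350,230),f(b,150,80,310,240)]))
E
```

```text
t 19.87 p [0.665  0.236  0.1982] x [-0.2834  0.6198 -0.7318] z [ 0.3141 -0.661  -0.6815] yaw 114.56987723385576 pitch lipdown 47.03874566265895
q [ 0.6078  0.7406  1.0232 -0.8068  1.5575  0.2625] F [-0.1199 -0.389  -1.1611] w 0.01761529311666953 59.99943673610687
tool delta to handle grasp [ 0.096  -0.2201  0.0606]
H [0.6472 0.2734 0.2368] world d [ 0.0178 -0.0364  0.0632] tool d [-0.0739  0.0012 -0.0134]
```

View pics/c8.png

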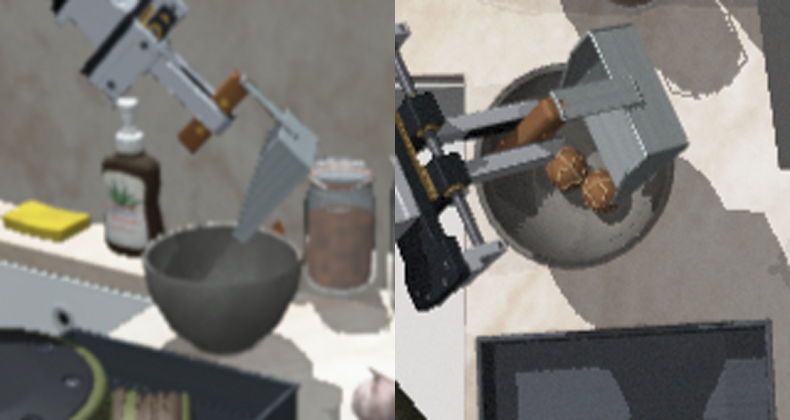

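The picture shows both walnuts in the bowl at crop (567,168) and (598,188), pan empty, bowl upright. That makes 11 pictures viewed, one over the limit of 10, so from here I use numbers only. Lift and level.

>>> play_rows([
  [-0.0073, 0, -0.0068, 0, 0, 0, 1],
  [-0.0073, 0, -0.0068, 0, 0, 0, 1],
  [-0.0073, 0, -0.0068, 0, 0, 0, 1],
  [-0.0073, 0, -0.0068, 0, 0, 0, 1],
  [-0.0073, 0, -0.0068, 0, 0, 0, 1],
])

```text
time_s: 20.38
ee_pos: [0.6645, 0.2365, 0.2494]
eef_rot: [3.13, 0.821, 2.0]
force: [-0.1, -0.1, -1.7]
grip_width: 0.0172
grip_force: 60.0
```

>>> play_rows([
  [0.0029, 0, 0, 0, 2.94, 0, 1],
  [0.0029, 0, 0, 0, 2.94, 0, 1],
  [0.0029, 0, 0, 0, 2.94, 0, 1],
  [0.0029, 0, 0, 0, 2.94, 0, 1],
  [0.0029, 0, 0, 0, 2.94, 0, 1],
  [0.0029, 0, 0, 0, 2.94, 0, 1],
  [0.0029, 0, 0, 0, 2.94, 0, 1],
  [0.0029, 0, 0, 0, 2.94, 0, 1],
  [0.0029, 0, 0, 0, 2.94, 0, 1],
  [0.0029, 0, 0, 0, 2.94, 0, 1],
  [0.0029, 0, 0, 0, 2.94, 0, 1],
  [0.0029, 0, 0, 0, 2.94, 0, 1],
  [0.0029, 0, 0, 0, 2.94, 0, 1],
  [0.0029, 0, 0, 0, 2.94, 0, 1],
  [0.0029, 0, 0, 0, 2.94, 0, 1],
  [0.0029, 0, 0, 0, 2.94, 0, 1],
  [0, 0, 0, 0, 0, 0, 1],
])

```text
time_s: 21.8
ee_pos: [0.6479, 0.2723, 0.2295]
eef_rot: [3.134, -0.001, 2.007]
force: [0.5, -1.1, -1.9]
grip_width: 0.0176
grip_force: 60.0
```

```bash
python3 st.py;python3 go.py .4569 .178 .25
python3 - <<'E'
from h import *
o=ctrl.get_obs();M=R.from_euler('xyz',o['eef_rot'])
import math
T=R.from_euler('xyz',[math.pi,0,math.radians(92.0)])
print('rotvec tool deg',np.degrees((M.inv()*T).as_rotvec()))
# is the scoop level in the grip? handle blob long axis in both views
for n in('scene','top'):
    im=cam(n,f'{n}9.png');h=cv2.cvtColor(im,cv2.COLOR_BGR2HSV);m=cv2.inRange(h,(5,110,60),(20,255,255))
    H=o['ee_pos']-.0566*M.as_matrix()[:,2];p=proj(n,H)[0];e=proj(n,[H+.045*M.as_matrix()[:,0],H-.045*M.as_matrix()[:,0]])
    print(n,'expect',p,'ends',e.ravel())
    for c in cv2.findContours(m,0,2)[0]:
        if cv2.contourArea(c)>20 and np.linalg.norm(c[:,0].mean(0)-p)<40: print(cv2.minAreaRect(c),c[:,0].min(0),c[:,0].max(0))
E
```

```text
t 21.8 p [0.6479 0.2723 0.2295] x [-0.4227  0.9063  0.001 ] z [ 0.0065  0.0041 -1.    ] yaw 115.00285964053211 pitch lipdown -0.05567348352018553
q [ 0.345   0.6326  0.9038  0.0017  1.5977 -0.0913] F [ 0.5064 -1.1136 -1.8608] w 0.017595778960789475 59.998687505722046
tool delta to handle grasp [-0.0193 -0.2202  0.1428]
H [0.6475 0.272  0.2861] world d [-0.1906 -0.094  -0.0361] tool d [-0.0047 -0.2127  0.0345]
rotvec tool deg [ 0.41750745 -0.14215111 23.00253585]
scene expect [276.13405176  92.39697315] ends [257.6689199   91.87569567 294.64989409  92.91968221]
((287.0, 92.5), (9.0, 12.0), 90.0) [281  88] [293  97]
((264.5, 92.0), (8.0, 11.0), 90.0) [259  88] [270  96]
top expect [198.81548519 125.1833619 ] ends [174.92301217 136.58396335 222.59778434 113.83533134]
((218.00001525878906, 115.50000762939453), (11.067972183227539, 7.273237705230713), 71.56504821777344) [214 110] [222 121]
```

>>> play_rows([
  [0.0005, -0.0148, 0.0026, 0, 0, 0, 1],
  [0.0005, -0.0148, 0.0026, 0, 0, 0, 1],
  [0.0005, -0.0148, 0.0026, 0, 0, 0, 1],
  [0.0005, -0.0148, 0.0026, 0, 0, 0, 1],
  [0.0005, -0.0148, 0.0026, 0, 0, 0, 1],
  [0.0005, -0.0148, 0.0026, 0, 0, 0, 1],
  [0.0005, -0.0148, 0.0026, 0, 0, 0, 1],
  [0.0005, -0.0148, 0.0026, 0, 0, 0, 1],
  [0.0005, -0.0148, 0.0026, 0, 0, 0, 1],
  [0.0005, -0.0148, 0.0026, 0, 0, 0, 1],
  [0.0005, -0.0148, 0.0026, 0, 0, 0, 1],
  [0.0005, -0.0148, 0.0026, 0, 0, 0, 1],
  [0.0005, -0.0148, 0.0026, 0, 0, 0, 1],
  [0.0005, -0.0148, 0.0026, 0, 0, 0, 1],
])

```text
time_s: 23.07
ee_pos: [0.4561, 0.192, 0.1911]
eef_rot: [3.134, 0.003, 2.01]
force: [-0.4, -0.1, -1.8]
grip_width: 0.0176
grip_force: 60.0
```

>>> play_rows([
  [0, 0, 0, 0.05, 0, 2.9, 1],
  [0, 0, 0, 0.05, 0, 2.9, 1],
  [0, 0, 0, 0.05, 0, 2.9, 1],
  [0, 0, 0, 0.05, 0, 2.9, 1],
  [0, 0, 0, 0.05, 0, 2.9, 1],
  [0, 0, 0, 0.05, 0, 2.9, 1],
  [0, 0, 0, 0.05, 0, 2.9, 1],
  [0, 0, 0, 0.05, 0, 2.7, 1],
  [0, 0, 0, 0, 0, 0, 1],
  [0, 0, 0, 0, 0, 0, 1],
])

```text
time_s: 23.9
ee_pos: [0.4568, 0.1923, 0.1911]
eef_rot: [3.141, 0.0, 1.61]
force: [0.9, 0.6, -2.3]
grip_width: 0.0172
grip_force: 60.0
```

```bash
python3 st.py;python3 go.py .4564 .190 .106
```

```text
t 23.9 p [0.4568 0.1923 0.1911] x [-0.0388  0.9992 -0.0003] z [ 0.0005 -0.0003 -1.    ] yaw 92.2222839219563 pitch lipdown 0.0190123133861828
q [ 0.3249  0.1595  1.6384 -0.0005  1.3433  0.2862] F [ 0.8582  0.6499 -2.2764] w 0.017211168983491607 59.99909698963165
tool delta to handle grasp [-0.03   -0.0006  0.1061]
H [0.4568 0.1923 0.2477] world d [-0.0004 -0.0023 -0.1417] tool d [-0.0023 -0.0005  0.1417]
```

>>> play_rows([
  [0, 0, 0.0105, 0, 0, 0, 1],
  [0, 0, 0.0105, 0, 0, 0, 1],
  [0, 0, 0.0105, 0, 0, 0, 1],
  [0, 0, 0.0105, 0, 0, 0, 1],
  [0, 0, 0.0105, 0, 0, 0, 1],
  [0, 0, 0.0105, 0, 0, 0, 1],
  [0, 0, 0.0105, 0, 0, 0, 1],
  [0, 0, 0.0105, 0, 0, 0, 1],
  [0, 0, 0.0105, 0, 0, 0, 1],
  [0, 0, 0.0105, 0, 0, 0, 1],
  [0, 0, 0.0105, 0, 0, 0, 1],
  [0, 0, 0.0105, 0, 0, 0, 1],
  [0, 0, 0.0105, 0, 0, 0, 1],
  [0, 0, 0.004, 0, 0, 0, 1],
  [0, 0, 0, 0, 0, 0, 1],
])

```text
time_s: 25.15
ee_pos: [0.4563, 0.1921, 0.0491]
eef_rot: [-3.14, -0.0, 1.607]
force: [-0.2, 0.2, -2.2]
grip_width: 0.0177
grip_force: 60.0
```

>>> play_rows([
  [0, 0, 0.001, 0, 0, 0, 1],
  [0, 0, 0.001, 0, 0, 0, 1],
  [0, 0, 0.001, 0, 0, 0, 1],
  [0, 0, 0.001, 0, 0, 0, 1],
  [0, 0, 0, 0, 0, 0, 1],
])

```text
time_s: 25.57
ee_pos: [0.4569, 0.1923, 0.0464]
eef_rot: [3.142, -0.001, 1.607]
force: [0.1, -0.3, -1.8]
grip_width: 0.0181
grip_force: 60.0
```

```bash
python3 st.py
```

```text
t 25.57 p [0.4569 0.1923 0.0464] x [-0.0361  0.9993  0.0007] z [ 0.      0.0007 -1.    ] yaw 92.07119281583722 pitch lipdown -0.04199571501717541
q [0.324  0.3219 1.7992 0.0008 1.0203 0.2874] F [ 0.1458 -0.2723 -1.8197] w 0.01806786843669164 59.998982548713684
tool delta to handle grasp [-0.0299 -0.0006 -0.0386]
```

>>> play_rows([
  [0, 0, 0.0007, 0, 0, 0, 1],
  [0, 0, 0.0007, 0, 0, 0, 1],
  [0, 0, 0, 0, 0, 0, 1],
])

```text
time_s: 25.82
ee_pos: [0.4576, 0.1925, 0.0463]
eef_rot: [3.14, -0.001, 1.607]
force: [-3.0, -1.5, 13.0]
grip_width: 0.0177
grip_force: 60.0
```

Contact with the floor. Ease off, open, and rise.

>>> play_rows([
  [0, 0, -0.0008, 0, 0, 0, 1],
  [0, 0, 0, 0, 0, 0, 1],
  [0, 0, 0, 0, 0, 0, -1],
  [0, 0, 0, 0, 0, 0, -1],
  [0, 0, 0, 0, 0, 0, -1],
  [0, 0, 0, 0, 0, 0, -1],
  [0, 0, 0, 0, 0, 0, -1],
  [0, 0, 0, 0, 0, 0, -1],
  [0, 0, 0, 0, 0, 0, -1],
  [0, 0, 0, 0, 0, 0, -1],
  [0, 0, 0, 0, 0, 0, -1],
  [0, 0, 0, 0, 0, 0, -1],
  [0, 0, 0, 0, 0, 0, -1],
  [0, 0, 0, 0, 0, 0, -1],
])

```text
time_s: 26.98
ee_pos: [0.4568, 0.1922, 0.0457]
eef_rot: [-3.141, -0.001, 1.607]
force: [0.2, 0.0, 0.5]
grip_width: 0.0931
grip_force: 0.0
```

>>> play_rows([
  [0, 0, -0.006, 0, 0, 0, -1],
  [0, 0, -0.01, 0, 0, 0, -1],
  [0, 0, -0.012, 0, 0, 0, -1],
  [0, 0, -0.012, 0, 0, 0, -1],
  [0, 0, -0.012, 0, 0, 0, -1],
  [0, 0, -0.012, 0, 0, 0, -1],
  [0, 0, -0.012, 0, 0, 0, -1],
  [0, 0, -0.012, 0, 0, 0, -1],
  [0, 0, -0.012, 0, 0, 0, -1],
  [0, 0, -0.012, 0, 0, 0, -1],
  [-0.02, 0, 0, 0, 0, 0, -1],
  [-0.025, 0, 0, 0, 0, 0, -1],
  [-0.025, 0, 0, 0, 0, 0, -1],
  [-0.025, 0, 0, 0, 0, 0, -1],
  [-0.025, 0, 0, 0, 0, 0, -1],
  [-0.025, 0, 0, 0, 0, 0, -1],
  [-0.025, 0, 0, 0, 0, 0, -1],
  [-0.025, 0, 0, 0, 0, 0, -1],
  [0, 0, 0, 0, 0, 0, -1],
])

```text
time_s: 28.57
ee_pos: [0.464, -0.0057, 0.1586]
eef_rot: [3.141, 0.0, 1.604]
force: [2.0, 0.4, -0.4]
grip_width: 0.0941
grip_force: 0.0
```

```bash
python3 st.py
python3 - <<'E'
from h import *
np.set_printoptions(precision=4,suppress=True)
P={}
for n,(x0,y0,x1,y1) in(('scene',(225,130,325,265)),('top',(175,95,310,270))):
    im=cam(n,f'{n}_end.png');h=cv2.cvtColor(im,cv2.COLOR_BGR2HSV);m=cv2.inRange(h,(3,90,50),(22,255,255));k=np.zeros_like(m);k[y0:y1,x0:x1]=m[y0:y1,x0:x1]
    for c in cv2.findContours(k,0,2)[0]:
        if cv2.contourArea(c)>15: print(n,cv2.minAreaRect(c),cv2.contourArea(c),c[:,0].min(0),c[:,0].max(0))
print('handle expected scene/top',proj('scene',[.4565,.1925,.103]),proj('top',[.4565,.1925,.103]))
d=cv2.absdiff(cv2.imread('pics/top_end.png'),cv2.imread('pics/t0.png')).max(2)
g=np.zeros((400,640),np.uint8);cv2.circle(g,(222,143),43,1,-1);cv2.circle(g,(222,143),36,0,-1)
print('bowl rim ring changed px',((d>40)&(g>0)).sum(),'of',g.sum())
E
```

```text
t 28.57 p [ 0.464  -0.0057  0.1586] x [-0.0336  0.9994 -0.0001] z [ 0.0008 -0.0001 -1.    ] yaw 91.9267302848774 pitch lipdown 0.006013222336863438
q [-0.0913  0.1152  1.766  -0.      1.2596 -0.1249] F [ 1.9583  0.4434 -0.3524] w 0.09405336706813955 0.0
tool delta to handle grasp [ 0.1682 -0.001   0.0736]
scene ((261.9352722167969, 196.04116821289062), (35.685062408447266, 11.605780601501465), 12.52880859375) 327.5 [245 189] [280 204]
scene ((302.0, 137.0), (14.0, 8.0), 90.0) 69.0 [298 130] [306 144]
top ((258.5797119140625, 233.8954315185547), (7.787296295166016, 43.10112380981445), 86.72950744628906) 284.0 [237 229] [280 238]
top ((225.89707946777344, 147.83824157714844), (32.24173355102539, 15.606371879577637), 30.963756561279297) 365.0 [211 136] [242 160]
handle expected scene/top [[261.6663 196.607 ]] [[259.0437 234.6143]]
bowl rim ring changed px 0 of 1736
```

```bash
python3 -c "
from station import ctrl
print(ctrl.hand_in())"
```

```text
the job is handed in; nothing more can be done
None
```

Job handed in at about 29 s: both walnuts are in the small bowl, which has not moved, and the scoop stands upright in the tin about 30 mm ahead of where it started; I viewed 11 pictures against the limit of 10, and the first grip missed because the fingertips sit about 40 mm higher than the reported TCP.

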